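# Load the attenuator barrel into the sprung test cradle

## Task

Snap the round black attenuator bar forward out of its two sprung clips and load it into the test cradle: press the red sprung carriage back with one end of the bar under its hood, then lower the other end inside the blue end stop, so that the bar lies fully down in both white V rests, held by the spring between carriage and end stop. Let go of it, and leave everything else on the bench where it is.

Things in the scene. Friction and masses are not known exactly. Their poses are not given: they have to be found in the camera images.
- bar_center (a point): centre of the round bar, a black attenuator barrel with steel ends and a brass band in the middle: 150 mm long, 28 mm diameter, about 0.25 kg, both ends alike (2 mm chamfer). Its x axis runs along the bar; the bar may have any roll. At the start it lies level in the two clips, 59 mm above the bench
- stand: clip stand fixed to the bench: wooden foot 85 x 135 x 12 mm, two dark posts with sprung C-shaped orange clips that hold the bar level along the stand's y. Origin under the foot, straight below the bar's axis. Clips at y = -48 and +48 mm, 14 mm wide: nothing else between them above the foot. They open towards the stand's -x; the posts stand behind the bar (x from +15 mm), 86 mm high
- stand_mid (a point): point midway between the two clips, 60 mm above the bench, on the axis of the clipped bar; axes as the stand's. A level pull of about 10 to 20 N towards -x snaps the bar out of the sprung jaws; it is free after 40 mm
- cradle: dark base plate of the sprung test cradle, fixed to the bench, 275 x 85 x 12 mm, from -108 to +168 mm along its x. Origin on its underside; x runs from the blue end stop towards the red carriage, z up. The nest on it is clamped anywhere within 10 mm either way along x: this shift s is NOT reported and must be felt or seen. It moves V rests, end stop and carriage together
- cradle_seat (a point): where the centre of the seated bar would be at s = 0: 60 mm above the bench on the cradle's centre line, axes as the cradle's. All x here are from this point, plus s. Two white V rests at x = -42 and +38 mm, 16 mm wide, 60 mm high, carry the bar along x; between them there is room for fingers, 40 mm below the bar's axis
- cradle_stop (a point): middle of the blue end stop's face at s = 0: x = -75 mm from the seat; the stop is 50 mm wide and its top is 64 mm above the bench. The trailing end of the bar must come down inside it and rests against it when seated
- cradle_face (a point): middle of the red carriage's face at rest at s = 0: x = +59 mm from the seat, 60 mm above the bench; carriage 46 mm wide, 92 mm high. From the top of the face a hood reaches 14 mm towards the end stop, its underside 86 mm above the bench. The hood is deeper than the spare travel, so the leading end must go under it with the bar tilted (about 15 to 20 degrees)
- carriage (a joint): how far the carriage is pressed back along the cradle's +x, in m: 0 at rest, 0.016 with the bar properly seated, 0.024 at its hard stop. Its spring gives 4 N at rest, 8 N with the bar seated, 10 N at the hard stop
- solvent: amber solvent bottle, 48 mm across, 120 mm tall, standing; origin under its foot
- driver: green-handled screwdriver, 180 mm long, lying on the mat on the right, near the robot; origin under its middle
- spanner: steel spanner, 160 mm long, lying on the mat on the left, near the robot; origin under its middle
- reel: steel reel, 64 mm across, 50 mm tall, standing on its flange; origin under its foot
- jar: clear jar with a blue cap, 64 mm across, 70 mm tall; origin under its foot
There are look-alikes about, which are no part of the job. What is shaped like the stand but green is not meant.

How it is judged (in metres and radians):
On the way, in this order (a step that is already met when the one before it is completed fails the run):
1. the bar is out of the clips (horizontal distance between bar_center and stand above 0.04 m), for 0.1 s.
2. the carriage is pressed back by more than 14 mm (value of joint carriage above 0.014 m).
At the end, for the whole second after the job is handed in: The bar lies in both V rests: its centre 60 mm above the bench (within 3.5 mm), within 4 mm of the cradle's centre line, along the cradle within 0.05 rad, and the carriage is held back by 13.5 to 18.5 mm, which is the case only with one end on the end stop and the other on the carriage (z of bar_center in the frame of cradle between 0.0565 and 0.0635 m and y of bar_center in the frame of cradle between -0.004 and 0.004 m and angle between the x axis of bar_center and the x axis of cradle, either way round below 0.05 rad and value of joint carriage between 0.0135 and 0.0185 m); the robot touches nothing.
It fails at once if a bystander (bottle, screwdriver, spanner, reel or jar) was shoved by more than 30 mm or knocked over (distance of any of solvent, driver, spanner, reel, jar from where it was at the start of the episode above 0.03 m or angle between any of solvent, reel, jar's own z axis and vertical above 0.5 rad).
It also fails if it takes over 50 s, if anything falls off the work surface, if the arm or the gripper's body presses on something with over 40 N, if the wrist force passes 120 N, or if a joint passes its speed limit or range.

## Robot

A 6-joint arm with a two-finger parallel gripper is mounted at the origin on the work surface. World frame = base frame: x ahead of the robot, y to its left, z up, the work surface at z = 0. Lengths are in m, angles in degrees, forces in N, time in s.
With the tool pointing down it reaches from about 0.375 to 0.9 m from the base axis. Payload 3.1 kg.
Tool frame: the origin (TCP) lies at the very end of the fingers, on their centre line; the grasp point (between the pads) lies 19 mm behind it; z points along the fingers, y is the line along which they close (so a half turn about z gives the same grasp; the last joint's range is limited). The gripper opens to 87 mm and grips with 3 to 60 N. Pads are 19 mm wide; open, the fingers measure 117 mm over their backs; the gripper's body (75 mm by 190 mm) begins 51 mm behind the grasp point.
Start: joints at [-10.227, 30.224, 82.088, -0, 67.689, -10.227], TCP at [0.625, 0, 0.223] pointing down, gripper open.
Joint ranges: [-176.69, 176.69], [-43.24, 126.21], [12.49, 139.97], [-82, 262], [0, 151.66], [-163.58, 163.58]. Speed limits (degrees/s): [159.86, 159.86, 180, 180, 180, 180].

## Interface

Orientations are given as a 3x3 rotation matrix whose columns are the frame's x, y, z axes.
In Python, from rig import bot gives the robot as it stands.
- The arm moves only by the tool move_arm, never from a script. Its argument "increments" is a list of rows, each an object with "xyz": the shift along the tool's x, y, z in mm, a list of three; "roll": the turn about the tool's z in rad; "grip": the opening in per cent of the stroke, from 0 (shut) to 100 (fully open). A call has 1 to 5 rows; each row shifts and turns the commanded pose from where the row before left it, along the tool's axes as they then stand; what a row does not reach is not made up. A row lasts 1/12 s, in which the tool goes at most 41.7 mm and 7.16 degrees, less where a joint would pass 70% of its speed; a pose out of reach is approached as far as the arm can. A call is refused whole if a number of a shift passes 41.7 or a number of a turn 0.125, either way. A call with a gripper value outside its range is refused whole. The fingers move at their own pace and stop on an object; the grip force is fixed at half the most. Time passes only in rows, so rows that do not move let the fingers close. It gives the time, the measured TCP pose, the force, the opening and the grip force at its end, in the units of the state.
- bot.read_state(): the state, without advancing time (a new reading comes with each control period).
- bot.capture(name): name is "scene" or "side" or "wrist"; returns (picture, depth): 480x640x3 uint8, red, green, blue; 480x640 float32, m along the optical axis (not along the pixel's ray), 0 where there is no reading.
- bot.camera_model(name): a dict with "intrinsics" (3x3 intrinsics, pixels), "rvec" (rotation vector, rad) and "tvec" (3), from world to camera coordinates, as OpenCV has them; the wrist camera has in their place "tool_from_camera" (4x4, takes a point from camera to tool coordinates, whose origin is the TCP and whose axes are the flange's). Camera axes: x right, y down, z forward; pixel columns grow to the right and rows downward; lengths in m; the calibration is good to about 2 mm. The wrist camera is an equidistant fisheye: a pixel r from the principal point sees the ray r / f radians off the axis. A picture is of the moment at which its call begins: read the wrist's pose just before it. camera_model takes no time and is no camera call.
- bot.hand_in(): hands the job in; it is judged then, once.
Trained networks look in the newest picture that a camera, given by its name, has taken for a name from the list of things; names that differ only in an ending like _2 or _b are one class to them, and where a whole thing is asked for, a point or a joint stands for the part that bears it (a point fixed in the world has none). Each returns a list of dicts, best first, with "conf" (0 to 1); they miss things now and then, are a little off and sometimes report something else, mostly with a low value. They report only what shows in the picture. A call takes as long as a camera call. They do not tell look-alikes from the thing itself.
- bot.spot_in(label, camera): "at" ([x, y, z] in m, in the coordinates of the camera as it stood for that picture, good to about 4 mm: the middle of the surface that is visible of it).
- bot.trace(label, camera): "mask" (480x640 bool, what is visible of it).
The state is a dict: "time_s": time; "joint_positions": joint angles; "qvel": joint speeds; "tau": joint torques, N m; "position": TCP position; "tcp_rot": TCP orientation; "force": force on the tool from outside, world axes, zero at the start; "moment": the same for the moment, N m; "opening": opening from 0.0 (shut) to 1.0 (fully open); "grasp_force": force on a finger pad.
Only numpy, scipy, OpenCV 4.12 (cv2) and the standard library are available. Lean on these libraries where they do the work, as an engineer would, in place of code of your own. Each camera call takes 0.05 s, during which the arm holds its last target. There are 200 camera calls.

## Working session

There is one attempt and no reset: what is moved stays moved. The work goes in short steps, Python scripts to look and compute and a tool call to move; the robot and the scene stay as the last step left them, time stands still between calls to the robot, and variables do not carry over. Pictures are saved under pics/ and viewed, at most 10 in all, crops included, and the job is handed in when it is done.

Besides the shell and the picture viewer there is one more tool, called after ">>>" in YAML: its name, and indented under it one key for each argument. move_arm: Moves the arm, as the interface text tells. Its arguments: {"type":"object","properties":{"increments":{"type":"array"}},"required":["increments"]}

```bash
ls; mkdir -p pics
python3 - <<'E'
from rig import bot
import cv2,numpy as np
s=bot.read_state(); print({k:np.round(v,3).tolist() for k,v in s.items()})
for n in("scene","side"):
    p,d=bot.capture(n); cv2.imwrite(f"pics/{n}0.png",p[:,:,::-1]); np.save(f"pics/{n}0.npy",d)
    m=bot.camera_model(n); print(n,m)
    R=cv2.Rodrigues(np.array(m["rvec"],float))[0];t=np.array(m["tvec"]).ravel()
    for l in ("bar_center","stand","cradle","carriage","solvent","driver","spanner","reel","jar"):
        print(l,[(round(o["conf"],2),np.round(R.T@(np.array(o["at"])-t),3).tolist()) for o in bot.spot_in(l,n)])
print(bot.camera_model("wrist"))
E
```

```text
pics
{'time_s': 0.0, 'joint_positions': [-10.227, 30.279, 82.155, -0.0, 67.69, -10.228], 'qvel': [-0.101, 0.111, 0.037, -0.023, 0.104, 0.121], 'tau': [-0.001, -44.005, -17.659, 0.063, 0.058, -0.0], 'position': [0.624, 0.0, 0.222], 'tcp_rot': [[-0.0, 1.0, -0.002], [1.0, 0.0, 0.0], [0.0, -0.002, -1.0]], 'force': [-0.1, 0.121, -0.163], 'moment': [0.005, -0.013, -0.035], 'grasp_force': 0.0, 'opening': 0.998}
scene {'intrinsics': array([[536.61925618,   0.        , 318.56734219],
       [  0.        , 536.61925618, 233.62114968],
       [  0.        ,   0.        ,   1.        ]]), 'rvec': array([ 1.74706745,  1.88058   , -0.72280807]), 'tvec': array([ 2.04336037e-04, -3.66021802e-01,  1.66014628e+00])}
bar_center [(0.97, [0.563, 0.187, 0.071]), (0.26, [0.583, 0.189, 0.014])]
stand [(0.87, [0.58, 0.191, 0.011]), (0.82, [0.558, 0.388, 0.012])]
cradle [(0.85, [0.609, -0.145, 0.008])]
carriage [(0.94, [0.6, -0.125, 0.085])]
solvent [(0.72, [0.74, 0.012, 0.093])]
driver [(0.83, [0.348, -0.334, 0.017]), (0.43, [0.613, -0.143, 0.01])]
spanner [(0.94, [0.372, 0.276, 0.005])]
reel [(0.71, [0.762,
[... 674 characters left out ...]
r [(0.9, [0.368, 0.285, 0.008])]
reel [(0.77, [0.749, -0.268, 0.039])]
jar [(0.69, [0.736, 0.212, 0.048]), (0.49, [0.732, 0.029, 0.061]), (0.32, [0.364, 0.286, 0.009])]
{'intrinsics': array([[371.64829954,   0.        , 322.11189962],
       [  0.        , 371.64829954, 244.40849277],
       [  0.        ,   0.        ,   1.        ]]), 'tool_from_camera': array([[ 5.47400352e-04, -9.66171211e-01, -2.57900933e-01,
         7.02227222e-02],
       [ 9.99999558e-01,  7.25909061e-04, -5.96943657e-04,
         6.52981289e-04],
       [ 7.63962400e-04, -2.57900493e-01,  9.66171182e-01,
        -1.63179744e-01],
       [ 0.00000000e+00,  0.00000000e+00,  0.00000000e+00,
         1.00000000e+00]])}
```

View pics/scene0.png

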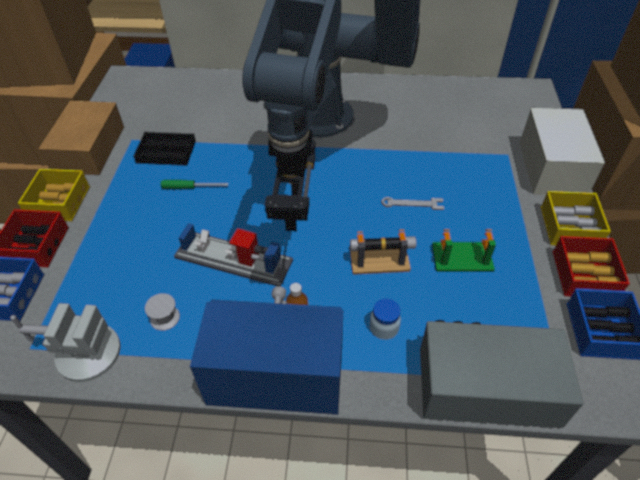

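View pics/side0.png

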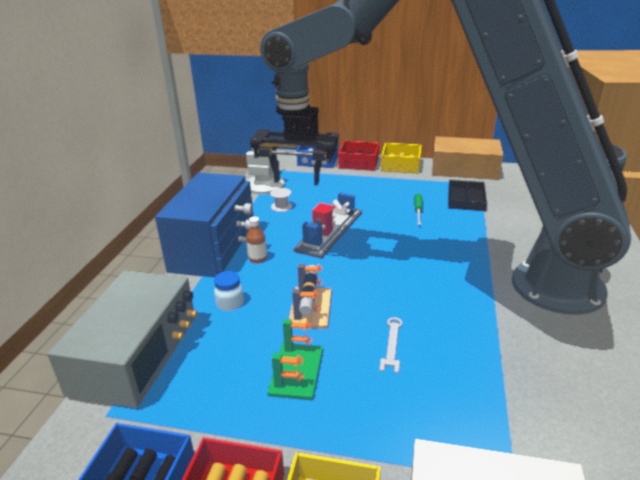

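The scene view shows the orange stand at (380,250) with its bar and the green look-alike at (465,250). The cradle is at (235,255), with its stop on the left (187,237) and the red carriage at (243,245). The side view agrees. Next I'll measure from the wrist camera.

```bash
cat > h.py <<'E'
from rig import bot
import cv2,numpy as np
def cloud(n,d,s=None):
    m=bot.camera_model(n);K=m["intrinsics"];v,u=np.mgrid[:480,:640]
    a=(u-K[0,2])/K[0,0];b=(v-K[1,2])/K[1,1]
    if n=="wrist":
        r=np.hypot(a,b)+1e-9;k=np.tan(np.minimum(r,1.5))/r;a,b=a*k,b*k
    P=np.stack([a*d,b*d,d],-1)
    if n=="wrist":
        T=m["tool_from_camera"];P=P@T[:3,:3].T+T[:3,3]
        P=P@np.array(s["tcp_rot"]).T+np.array(s["position"])
    else:
        R=cv2.Rodrigues(np.array(m["rvec"],float))[0];P=(P-np.ravel(m["tvec"]))@R
    P[d<=0]=np.nan
    return P
def look(n,name=None):
    s=bot.read_state();p,d=bot.capture(n)
    if name:cv2.imwrite(f"pics/{name}.png",p[:,:,::-1])
    return p,cloud(n,d,s)
E
python3 - <<'E'
from h import *
for n in("wrist","scene","side"):
    p,P=look(n,n+"1"); np.save(f"pics/{n}P.npy",P);np.save(f"pics/{n}I.npy",p)
    for l in("bar_center","cradle","carriage","stand"):
        for o in bot.trace(l,n)[:2]:
            q=P[o["mask"]];q=q[~np.isnan(q[:,0])]
            if len(q)<20: continue
            r=cv2.minAreaRect((q[:,:2]*1000).astype(np.float32))
            print(n,l,round(o["conf"],2),len(q),np.round(np.median(q,0),4),"z95",round(np.percentile(q[:,2],95),4),np.round(np.array([*r[0],*r[1],r[2]]),1))
E
```

```text
wrist bar_center 0.92 2648 [0.5633 0.1648 0.0721] z95 0.0749 [556.3 162.2  38.5  96.    7.1]
wrist cradle 0.85 3880 [ 0.5981 -0.0542  0.0131] z95 0.0154 [598.  -97.  253.   87.9  76. ]
wrist carriage 0.64 1904 [ 0.589  -0.1224  0.0929] z95 0.094 [600.6 -91.8 233.1  46.7  72.6]
wrist stand 0.74 3750 [0.7356 0.1868 0.0699] z95 0.072 [757.6 199.1  67.9  91.3  87.5]
wrist stand 0.72 5778 [0.5738 0.1641 0.0134] z95 0.0864 [557.9 178.8  85.4 123.2   7.4]
scene bar_center 0.57 604 [0.5651 0.1905 0.069 ] z95 0.0739 [552.8 205.4  76.7 175.7  29.3]
scene cradle 0.56 1374 [ 0.6116 -0.1418  0.0106] z95 0.0149 [ 577.  -162.8  283.7   96.5   75.8]
scene carriage 0.95 687 [ 0.6051 -0.1201  0.0867] z95 0.093 [ 591.1 -122.9   54.8   48.8   73.7]
scene carriage 0.63 1028 [0.761  0.1985 0.0605] z95 0.0716 [748.2 204.4  57.5  71.6   6.7]
scene stand 0.71 1939 [0.5573 0.3861 0.0137] z95 0.0826 [519.4 391.1 134.9 151.8   2.9]
scene stand 0.57 1657 [0.5795 0.1877 0.0122] z95 0.0818 [537.3 188.3 131.5 141.6   6.2]
side bar_center 0.97 455 [0.5513 0.209  0.0719] z95 0.0761 [553.8 200.2  27.2 134.7   7.4]
side bar_center 0.19 616 [ 0.5634 -0.0802  0.0136] z95 0.0172 [ 577.1 -155.5  272.3   83.    75.1]
side cradle 0.77 657 [ 0.5645 -0.0732  0.0135] z95 0.0173 [ 575.1 -166.9  295.2   86.2   75. ]
side carriage 0.62 469 [ 0.5803 -0.1103  0.0819] z95 0.0955 [ 608.5 -213.    62.4  247.3   13.5]
side stand 0.71 976 [0.7344 0.2166 0.0472] z95 0.0729 [750.4 183.6  70.5 102.3  20. ]
side stand 0.68 3013 [0.5385 0.3999 0.0159] z95 0.0846 [548.9 337.8 100.1 230.9   4.1]
```

View pics/wrist1.png

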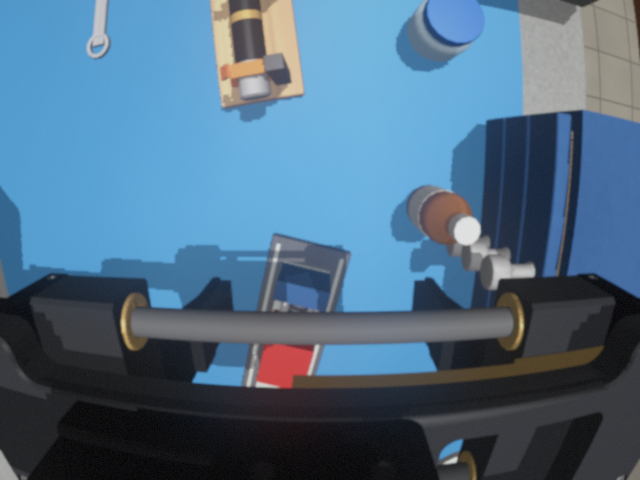

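The wrist view shows the stand and bar at the top (245,40), cut off by the picture edge. The cradle is at (295,310), partly hidden by the gripper, and the bottle at (445,215). I'll move towards the bar for a full view, turning to match its yaw.

>>> move_arm:
  increments:
    - {"xyz":[35,-22,0],"roll":-0.04}
    - {"xyz":[35,-22,0],"roll":-0.04}
    - {"xyz":[35,-18,0],"roll":-0.045}
    - {"xyz":[0,0,0],"roll":0}
    - {"xyz":[0,0,0],"roll":0}

```text
schema error: expected keys xyz, roll, grip
```

Run:
```python
from h import *
s=bot.read_state();print(np.round(s["position"],4),np.round(s["tcp_rot"],3).tolist())
p,P=look("wrist","w2");np.save("pics/w2P.npy",P)
for l in("bar_center","stand"):
    for o in bot.trace(l,"wrist")[:2]:
        q=P[o["mask"]];q=q[~np.isnan(q[:,0])]
        r=cv2.minAreaRect((q[:,:2]*1000).astype(np.float32))
        print(l,round(o["conf"],2),len(q),np.round(np.median(q,0),4),np.round(np.array([*r[0],*r[1],r[2]]),1))
        if l=="bar_center":
            q=q[(q[:,2]>.068)&(q[:,2]<.08)];t=q[q[:,2]>.0715]
            v=cv2.fitLine((t[:,:2]*1000).astype(np.float32),cv2.DIST_HUBER,0,.01,.01).ravel();print(v)
            a=(q[:,:2]*1000-v[2:])@v[:2];print(np.percentile(a,[0.5,2,98,99.5]))
```

```text
[0.625  0.     0.2225] [[0.0, 1.0, -0.0], [1.0, -0.0, -0.0], [-0.0, -0.0, -1.0]]
bar_center 0.82 2614 [0.5634 0.165  0.0722] [561.4 163.1  28.   96.4   7.1]
[ 1.3269423e-01 -9.9115700e-01  5.6155115e+02  1.6282402e+02]
[-43.74457888 -41.17276057  46.31222162  47.38718316]
stand 0.74 5756 [0.5737 0.1644 0.0134] [556.3 180.2  88.1 124.3   7.5]
```

View pics/w2.png

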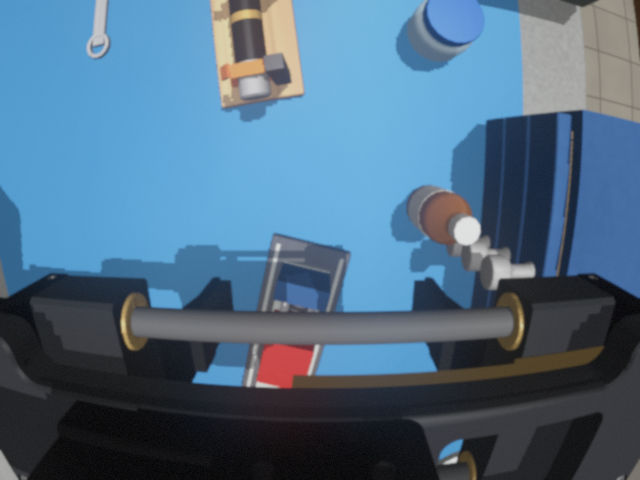

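The move was refused because every row needs a "grip" key, so the picture is unchanged from before. I'll send it again with that key.

>>> move_arm:
  increments:
    - {"xyz":[35,-22,0],"roll":-0.04,"grip":100}
    - {"xyz":[35,-22,0],"roll":-0.045,"grip":100}
    - {"xyz":[35,-18,0],"roll":-0.047,"grip":100}
    - {"xyz":[0,0,0],"roll":0,"grip":100}
    - {"xyz":[0,0,0],"roll":0,"grip":100}

```text
time_s: 2.32
position: [0.5574, 0.1043, 0.2228]
tcp_rot: [[-0.135, 0.991, -0.0], [0.991, 0.135, -0.0], [-0.0, -0.0, -1.0]]
force: [-0.2, -0.3, 0.4]
opening: 1.002
grasp_force: 0.0
```

Run:
```python
from h import *
s=bot.read_state();print(np.round(s["position"],4),np.round(s["tcp_rot"],3).tolist())
p,P=look("wrist","w3");np.save("pics/w3P.npy",P)
for l in("bar_center","stand"):
    for o in bot.trace(l,"wrist")[:2]:
        q=P[o["mask"]];q=q[~np.isnan(q[:,0])]
        r=cv2.minAreaRect((q[:,:2]*1000).astype(np.float32))
        print(l,round(o["conf"],2),len(q),np.round(np.median(q,0),4),np.round(np.array([*r[0],*r[1],r[2]]),1))
        if l=="bar_center":
            q=q[(q[:,2]>.06)&(q[:,2]<.08)];t=q[q[:,2]>.0715]
            v=cv2.fitLine((t[:,:2]*1000).astype(np.float32),cv2.DIST_HUBER,0,.01,.01).ravel();print(v)
            a=(q[:,:2]*1000-v[2:])@v[:2];e=np.percentile(a,[0.5,99.5]);print(e,v[2:]+v[:2]*e.mean())
```

```text
[0.5574 0.1043 0.2228] [[-0.135, 0.991, -0.0], [0.991, 0.135, -0.0], [-0.0, -0.0, -1.0]]
bar_center 0.62 4643 [0.5572 0.1897 0.0721] [559.1 194.4  32.9 183.2   7.4]
[ 1.2999330e-01 -9.9151486e-01  5.5751929e+02  1.9038866e+02]
[-73.8767684   74.12610155] [557.53549293 190.26504786]
stand 0.88 1372 [0.5471 0.322  0.0139] [544.9 322.   85.1  20.7   9.3]
stand 0.59 7918 [0.5475 0.1872 0.0135] [557.3 186.6  87.  135.6   7.8]
```

>>> move_arm:
  increments:
    - {"xyz":[30,4,20],"roll":0,"grip":100}
    - {"xyz":[30,4,25],"roll":0,"grip":100}
    - {"xyz":[25,4,28],"roll":0,"grip":100}
    - {"xyz":[0,0,30],"roll":0,"grip":100}
    - {"xyz":[0,0,30],"roll":0,"grip":100}

```text
time_s: 2.88
position: [0.561, 0.1887, 0.0885]
tcp_rot: [[-0.132, 0.991, 0.002], [0.991, 0.132, 0.0], [-0.0, 0.002, -1.0]]
force: [1.0, 0.1, -0.2]
opening: 1.001
grasp_force: 0.0
```

>>> move_arm:
  increments:
    - {"xyz":[0,0,25],"roll":0,"grip":100}
    - {"xyz":[0,0,25],"roll":0,"grip":100}
    - {"xyz":[0,0,0],"roll":0,"grip":100}
    - {"xyz":[0,0,0],"roll":0,"grip":60}
    - {"xyz":[0,0,0],"roll":0,"grip":30}

```text
time_s: 3.3
position: [0.561, 0.1877, 0.0404]
tcp_rot: [[-0.13, 0.991, 0.002], [0.991, 0.13, 0.0], [-0.0, 0.002, -1.0]]
force: [-0.2, -0.3, 0.3]
opening: 0.922
grasp_force: 0.0
```

>>> move_arm:
  increments:
    - {"xyz":[0,0,0],"roll":0,"grip":0}
    - {"xyz":[0,0,0],"roll":0,"grip":0}
    - {"xyz":[0,0,0],"roll":0,"grip":0}
    - {"xyz":[0,0,0],"roll":0,"grip":0}
    - {"xyz":[0,0,0],"roll":0,"grip":0}

```text
time_s: 3.72
position: [0.5597, 0.1884, 0.0403]
tcp_rot: [[-0.132, 0.991, 0.001], [0.991, 0.132, 0.0], [0.0, 0.001, -1.0]]
force: [0.4, 0.2, -0.3]
opening: 0.557
grasp_force: 0.0
```

>>> move_arm:
  increments:
    - {"xyz":[0,0,0],"roll":0,"grip":0}
    - {"xyz":[0,0,0],"roll":0,"grip":0}
    - {"xyz":[0,0,0],"roll":0,"grip":0}
    - {"xyz":[0,0,0],"roll":0,"grip":0}
    - {"xyz":[0,0,0],"roll":0,"grip":0}

```text
time_s: 4.13
position: [0.5576, 0.1882, 0.0393]
tcp_rot: [[-0.132, 0.991, -0.004], [0.991, 0.132, -0.001], [-0.0, -0.004, -1.0]]
force: [-2.8, -0.1, 1.9]
opening: 0.309
grasp_force: 29.9
```

>>> move_arm:
  increments:
    - {"xyz":[0,-6,0],"roll":0,"grip":0}
    - {"xyz":[0,-7,0],"roll":0,"grip":0}
    - {"xyz":[0,-7,0],"roll":0,"grip":0}
    - {"xyz":[0,-8,0],"roll":0,"grip":0}
    - {"xyz":[0,-8,0],"roll":0,"grip":0}

```text
time_s: 4.55
position: [0.523, 0.1834, 0.0393]
tcp_rot: [[-0.132, 0.991, -0.0], [0.991, 0.132, -0.0], [0.0, -0.0, -1.0]]
force: [0.4, 0.3, -2.9]
opening: 0.312
grasp_force: 29.9
```

>>> move_arm:
  increments:
    - {"xyz":[0,-12,0],"roll":0,"grip":0}
    - {"xyz":[0,-12,-15],"roll":0,"grip":0}
    - {"xyz":[0,0,-35],"roll":0,"grip":0}
    - {"xyz":[0,0,-35],"roll":0,"grip":0}
    - {"xyz":[0,0,-25],"roll":0,"grip":0}

```text
time_s: 4.97
position: [0.4986, 0.1804, 0.151]
tcp_rot: [[-0.132, 0.991, -0.001], [0.991, 0.132, -0.0], [0.0, -0.001, -1.0]]
force: [1.1, 0.5, -2.1]
opening: 0.312
grasp_force: 29.9
```

Run:
```python
from h import *
for n in("wrist","scene","side"):
    if n=="wrist": P=np.load("pics/wristP.npy")
    else:
        _,P=look(n,n+"4");np.save(f"pics/{n}4P.npy",P)
    q=P.reshape(-1,3)*1000;q=q[~np.isnan(q[:,0])]
    q=q[(np.abs(q[:,0]-577)<110)&(np.abs(q[:,1]+160)<180)]
    b=q[(q[:,2]>7)&(q[:,2]<120)]
    r=cv2.minAreaRect(b[(b[:,2]<18)][:,:2].astype(np.float32));print(n,len(b),r)
    th=np.deg2rad(76);u=np.array([np.cos(th),np.sin(th)]);w=np.array([-u[1],u[0]])
    o=np.array([569,-191.]);x=(b[:,:2]-o)@u;y=(b[:,:2]-o)@w
    for z0,z1 in((7,18),(50,100)):
        k=(b[:,2]>z0)&(b[:,2]<z1)
        print("z",z0,[ (int(c),int(k1.sum()),np.round(np.percentile(y[k1],[3,97])).tolist(),int(np.percentile(b[k1,2],90))) for c in range(-130,190,10) for k1 in [k&(abs(x-c)<5)] if k1.sum()>3])
```

```text
wrist 8385 ((590.4999389648438, -124.27987670898438), (199.26739501953125, 86.1493148803711), 75.80805206298828)
z 7 [(-30, 22, [22.0, 38.0], 13), (-20, 93, [21.0, 38.0], 15), (-10, 86, [21.0, 37.0], 15), (0, 86, [22.0, 37.0], 14), (10, 114, [-45.0, 37.0], 15), (20, 152, [-45.0, 37.0], 15), (30, 148, [-45.0, 37.0], 15), (40, 80, [-47.0, 30.0], 15), (50, 67, [-47.0, -37.0], 15), (80, 44, [22.0, 37.0], 14), (90, 133, [21.0, 38.0], 14), (100, 163, [-46.0, 36.0], 15), (110, 185, [-46.0, 36.0], 15), (120, 200, [-46.0, 36.0], 15), (130, 235, [-47.0, 36.0], 15), (140, 276, [-46.0, 36.0], 15), (150, 740, [-44.0, 35.0], 15), (160, 744, [-45.0, 35.0], 14), (170, 384, [-44.0, 35.0], 13)]
z 50 [(40, 39, [-11.0, 17.0], 93), (50, 292, [-15.0, 17.0], 93), (60, 316, [-20.0, 18.0], 93), (70, 435, [-26.0, 17.0], 93), (80, 451, [-27.0, 17.0], 93), (90, 392, [-27.0, 15.0], 93), (110, 80, [-21.0, 12.0], 56), (120, 127, [-17.0, 7.0], 75), (130, 511, [-28.0, 18.0], 76), (140, 713, [-28.0, 18.0], 76), (150, 378, [-27.0, 18.0], 74)]
scene 3915 ((584.465576171875, -159.58203125), (174.55874633789062, 283.0428
[... 1248 characters left out ...]
189, [-28.0, 17.0], 91), (100, 40, [-22.0, 2.0], 72), (110, 44, [-20.0, 1.0], 74), (120, 37, [-20.0, 1.0], 74), (130, 84, [-31.0, 19.0], 75), (140, 104, [-31.0, 19.0], 76), (150, 83, [-30.0, 19.0], 74)]
side 728 ((558.6378784179688, -135.4989776611328), (258.0129699707031, 216.22329711914062), 80.4697494506836)
z 7 [(120, 5, [-76.0, 19.0], 14), (130, 12, [-44.0, 24.0], 16), (140, 42, [-44.0, 29.0], 16), (150, 58, [-40.0, 33.0], 16), (160, 80, [-42.0, 40.0], 15), (170, 70, [-40.0, 40.0], 14)]
z 50 [(40, 5, [12.0, 19.0], 57), (60, 4, [19.0, 20.0], 66), (70, 4, [19.0, 20.0], 70), (80, 10, [17.0, 21.0], 75), (90, 18, [14.0, 20.0], 79), (140, 115, [-27.0, 20.0], 71), (150, 30, [-22.0, 22.0], 73)]
```

```bash
python3 -c "
import cv2;a=cv2.imread('pics/scene4.png')[200:310,150:320];b=cv2.imread('pics/side4.png')[170:280,270:400]
a=cv2.resize(a,None,fx=4.5,fy=4.5,interpolation=2)[:, :];b=cv2.resize(b,None,fx=4.5,fy=4.5)
import numpy as np
a=cv2.resize(a,(480,310));b=cv2.resize(b,(320,270));c=np.zeros((310,800,3),np.uint8);c[:,:480]=a;c[:270,480:]=b
cv2.imwrite('pics/crop4.png',c)"
```

```text
(no output)
```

View pics/crop4.png

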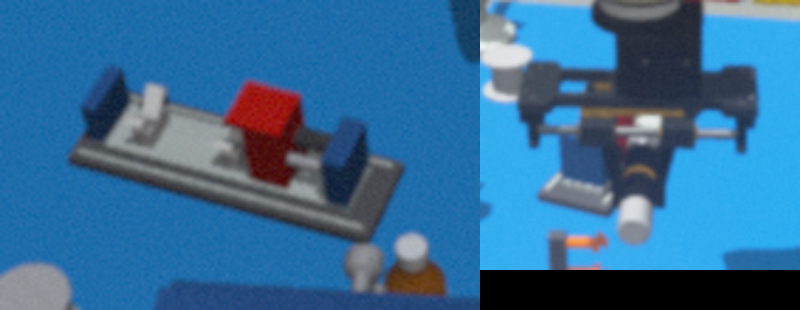

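The crop shows, left to right, the stop, the V rests, the red carriage and the blue spring block (fixed, top about 76 mm high). The tool can't tilt, so I'll press the bar's trailing end down on the spring block. That should make the bar pivot between the pads.

```bash
cat > go.py <<'E'
import sys,numpy as np
from rig import bot
# usage: x y z(mm) yaw(deg of tool x) n
x,y,z,yaw,n=map(float,sys.argv[1:]);n=int(n)
s=bot.read_state();p=np.array(s["position"])*1000;R=np.array(s["tcp_rot"])
a=np.arctan2(R[1,0],R[0,0]);b=np.deg2rad(yaw)
print(np.round(p,1),round(np.rad2deg(a),2),"F",np.round(s["force"],1),"M",np.round(s["moment"],2))
d=(np.array([x,y,z])-p)/n
for i in range(n):
    t=a+(b-a)*i/n;c,q=np.cos(t),np.sin(t)
    print(np.round([d[0]*c+d[1]*q,d[0]*q-d[1]*c,-d[2]],1).tolist(),round(-(b-a)/n,4))
E
python3 go.py 574 8 130 120 5
```

```text
[501.6 180.9 153.1] 97.58 F [ 0.4  0.2 -2.8] M [-0.01 -0.01 -0.05]
[-36.2, 9.8, 4.6] -0.0783
[-36.8, 6.9, 4.6] -0.0783
[-37.3, 4.0, 4.6] -0.0783
[-37.5, 1.1, 4.6] -0.0783
[-37.4, -1.8, 4.6] -0.0783
```

>>> move_arm:
  increments:
    - {"xyz":[-36,10,4],"roll":-0.078,"grip":0}
    - {"xyz":[-37,7,4],"roll":-0.078,"grip":0}
    - {"xyz":[-37,4,5],"roll":-0.078,"grip":0}
    - {"xyz":[-37,1,5],"roll":-0.078,"grip":0}
    - {"xyz":[-37,-2,5],"roll":-0.078,"grip":0}

```text
time_s: 5.48
position: [0.5699, 0.0074, 0.1242]
tcp_rot: [[-0.502, 0.865, -0.004], [0.865, 0.502, 0.001], [0.003, -0.003, -1.0]]
force: [1.0, 0.7, -2.2]
opening: 0.312
grasp_force: 29.9
```

>>> move_arm:
  increments:
    - {"xyz":[0,0,20],"roll":0,"grip":0}
    - {"xyz":[0,0,20],"roll":0,"grip":0}
    - {"xyz":[0,0,10],"roll":0,"grip":0}
    - {"xyz":[0,0,0],"roll":0,"grip":0}
    - {"xyz":[0,0,0],"roll":0,"grip":0}

```text
time_s: 5.9
position: [0.57, 0.0092, 0.0751]
tcp_rot: [[-0.499, 0.867, -0.004], [0.867, 0.499, 0.001], [0.003, -0.003, -1.0]]
force: [0.6, -0.2, -1.5]
opening: 0.31
grasp_force: 29.9
```

>>> move_arm:
  increments:
    - {"xyz":[0,0,5],"roll":0,"grip":0}
    - {"xyz":[0,0,5],"roll":0,"grip":0}
    - {"xyz":[0,0,0],"roll":0,"grip":0}

```text
time_s: 6.15
position: [0.5723, 0.009, 0.0668]
tcp_rot: [[-0.5, 0.866, 0.002], [0.866, 0.5, -0.0], [-0.001, 0.001, -1.0]]
force: [1.1, 0.9, 0.1]
opening: 0.307
grasp_force: 30.0
```

>>> move_arm:
  increments:
    - {"xyz":[0,0,4],"roll":0,"grip":0}
    - {"xyz":[0,0,4],"roll":0,"grip":0}
    - {"xyz":[0,0,3],"roll":0,"grip":0}
    - {"xyz":[0,0,0],"roll":0,"grip":0}

```text
time_s: 6.48
position: [0.5718, 0.0089, 0.0552]
tcp_rot: [[-0.499, 0.867, 0.0], [0.867, 0.499, 0.0], [0.0, 0.0, -1.0]]
force: [0.1, 3.2, 0.3]
opening: 0.308
grasp_force: 30.2
```

Run:
```python
from h import *
s=bot.read_state();print(np.round(s["position"],4),np.round(s["force"],1),np.round(s["moment"],2))
for n in("side","wrist"):
    p,P=look(n,n+"5")
    for o in bot.trace("bar_center",n)[:1]:
        q=P[o["mask"]]*1000;q=q[~np.isnan(q[:,0])];q=q[np.linalg.norm(q-np.median(q,0),axis=1)<110]
        v=cv2.fitLine(q.astype(np.float32),cv2.DIST_HUBER,0,.01,.01).ravel();print(n,round(o["conf"],2),len(q),v, "tilt",np.rad2deg(np.arcsin(v[2])))
a=cv2.imread("pics/side5.png")[150:330,220:420];b=cv2.imread("pics/wrist5.png")
cv2.imwrite("pics/c5.png",np.hstack([cv2.resize(a,(400,360)),cv2.resize(b,(400,360))]))
```

```text
[0.5718 0.0089 0.0552] [0.1 3.2 0.3] [ 0.28 -0.21  0.05]
side 0.66 355 [-4.3961230e-01  8.5700762e-01 -2.6884767e-01  5.5683136e+02
  3.7290520e+01  8.1792427e+01] tilt -15.595708
wrist 0.6 14019 [-4.7747624e-01  8.5540861e-01 -2.0072992e-01  5.5423279e+02
  3.9411461e+01  8.1998505e+01] tilt -11.579645
```

View pics/c5.png

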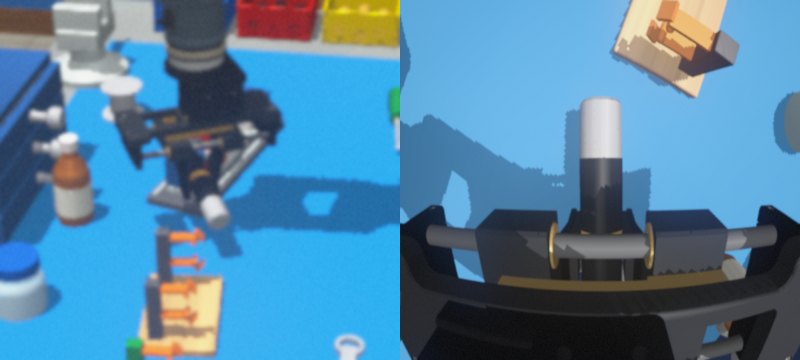

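The pictures show the bar held at its middle with its steel leading end pointing down (wrist view 600,130), tilted about 12–15°. I'll press a little more, then lift and carry it to the cradle.

>>> move_arm:
  increments:
    - {"xyz":[0,0,3],"roll":0,"grip":0}
    - {"xyz":[0,0,0],"roll":0,"grip":0}
    - {"xyz":[0,0,-25],"roll":0,"grip":0}
    - {"xyz":[0,0,-30],"roll":0,"grip":0}
    - {"xyz":[0,0,-30],"roll":0,"grip":0}

```text
time_s: 7.1
position: [0.5703, 0.0081, 0.137]
tcp_rot: [[-0.498, 0.867, -0.004], [0.867, 0.498, 0.0], [0.002, -0.004, -1.0]]
force: [0.9, 0.3, -2.8]
opening: 0.311
grasp_force: 29.9
```

```bash
python3 go.py 561.2 -240.1 140 75.7 8
```

```text
[570.3   8.1 137. ] 119.88 F [ 0.9  0.3 -2.8] M [-0.03 -0.11  0.03]
[-26.3, -16.4, -0.4] 0.0964
[-27.8, -13.8, -0.4] 0.0964
[-29.0, -11.1, -0.4] 0.0964
[-29.9, -8.3, -0.4] 0.0964
[-30.6, -5.3, -0.4] 0.0964
[-31.0, -2.4, -0.4] 0.0964
[-31.0, 0.6, -0.4] 0.0964
[-30.8, 3.6, -0.4] 0.0964
```

>>> move_arm:
  increments:
    - {"xyz":[-26,-16,0],"roll":0.096,"grip":0}
    - {"xyz":[-28,-14,0],"roll":0.096,"grip":0}
    - {"xyz":[-29,-11,0],"roll":0.096,"grip":0}
    - {"xyz":[-30,-8,0],"roll":0.096,"grip":0}

```text
time_s: 7.43
position: [0.5669, -0.1167, 0.1373]
tcp_rot: [[-0.133, 0.991, -0.001], [0.991, 0.133, -0.0], [-0.0, -0.001, -1.0]]
force: [1.1, -0.8, -2.9]
opening: 0.31
grasp_force: 29.9
```

>>> move_arm:
  increments:
    - {"xyz":[-31,-5,0],"roll":0.096,"grip":0}
    - {"xyz":[-31,-2,0],"roll":0.096,"grip":0}
    - {"xyz":[-31,1,0],"roll":0.096,"grip":0}
    - {"xyz":[-31,4,0],"roll":0.096,"grip":0}
    - {"xyz":[0,0,0],"roll":0,"grip":0}

```text
time_s: 7.85
position: [0.5653, -0.2475, 0.1372]
tcp_rot: [[0.251, 0.968, 0.002], [0.968, -0.251, -0.005], [-0.005, 0.003, -1.0]]
force: [0.1, -0.1, -1.9]
opening: 0.312
grasp_force: 29.9
```

```bash
python3 go.py 561.2 -240.1 64 75.7 3
python3 - <<'E'
from h import *
s=bot.read_state();p,P=look("wrist","w6")
for o in bot.trace("bar_center","wrist")[:1]:
    q=P[o["mask"]]*1000;q=q[~np.isnan(q[:,0])];q=q[np.linalg.norm(q-np.median(q,0),axis=1)<110]
    v=cv2.fitLine(q.astype(np.float32),cv2.DIST_HUBER,0,.01,.01).ravel();print(round(o["conf"],2),len(q),v,"tilt",np.rad2deg(np.arcsin(v[2])),np.rad2deg(np.arctan2(v[1],v[0])))
q=P.reshape(-1,3)*1000;q=q[~np.isnan(q[:,0])]
th=np.deg2rad(75.7);u=np.array([np.cos(th),np.sin(th)]);w=np.array([-u[1],u[0]]);o=np.array([574.,-189.7])
X=(q[:,:2]-o)@u;Y=(q[:,:2]-o)@w
for n,z0,z1,x0,x1 in(("car",89,97,30,110),("blk",72,80,115,170),("base",7,18,100,200),("base2",7,18,-130,200)):
    k=(q[:,2]>z0)&(q[:,2]<z1)&(X>x0)&(X<x1)&(abs(Y)<60)
    if k.sum()>9: print(n,k.sum(),np.round(np.percentile(X[k],[.5,2,98,99.5]),1),np.round(np.percentile(Y[k],[1,99]),1),cv2.minAreaRect(q[k,:2].astype(np.float32)))
E
```

```text
[ 565.3 -247.5  137.2] 75.44 F [ 0.1 -0.1 -1.9] M [-0.03 -0.07 -0.02]
[2.1, -1.9, 24.4] -0.0015
[2.1, -1.9, 24.4] -0.0015
[2.1, -1.9, 24.4] -0.0015
0.84 14010 [ 2.5979230e-01  9.4002587e-01 -2.2104132e-01  5.7464551e+02
 -2.1330341e+02  1.6311212e+02] tilt -12.770202 74.55094
car 6675 [40.6 40.9 87.  87.8] [-22.3  22.7] ((589.645751953125, -127.16029357910156), (48.20548629760742, 46.49655532836914), 75.70597076416016)
base 1260 [100.1 100.7 132.2 133.3] [-41.7  42.5] ((602.66357421875, -76.17205810546875), (34.11378479003906, 85.37284851074219), 75.72114562988281)
base2 8655 [-101.   -92.   128.7  131.8] [-41.8  42.4] ((576.7003784179688, -177.61436462402344), (243.27261352539062, 85.95079803466797), 75.53688049316406)
```

View pics/w6.png

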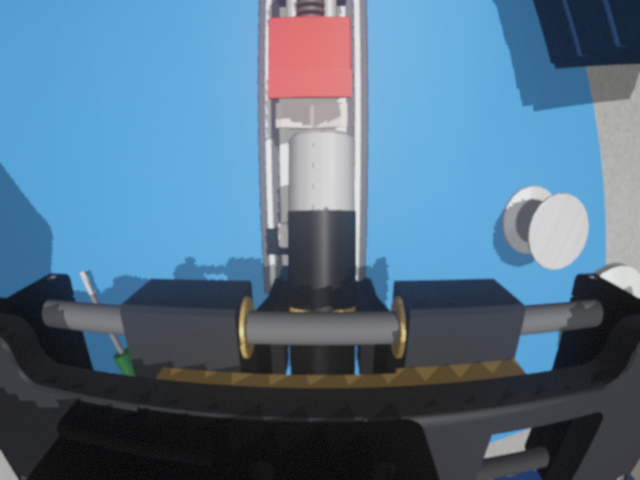

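The wrist picture shows the cradle straight ahead, with the red carriage at (310,57) and the V rest at (310,110). The bar points at them, slightly to the right (321,170). The hood tip puts the nest shift at about −4 mm. I'll correct the offset and descend in front of the hood.

>>> move_arm:
  increments:
    - {"xyz":[4,-6,15],"roll":-0.004,"grip":0}
    - {"xyz":[0,0,20],"roll":0,"grip":0}
    - {"xyz":[0,0,20],"roll":0,"grip":0}
    - {"xyz":[0,0,18],"roll":0,"grip":0}
    - {"xyz":[0,0,0],"roll":0,"grip":0}

```text
time_s: 8.37
position: [0.5577, -0.2319, 0.0609]
tcp_rot: [[0.238, 0.971, -0.007], [0.971, -0.238, 0.005], [0.003, -0.008, -1.0]]
force: [0.5, 0.9, -3.1]
opening: 0.311
grasp_force: 30.0
```

```bash
python3 go.py 572.7 -193.7 64 75.7 1
```

```text
[ 557.7 -231.9   60.9] 76.21 F [ 0.5  0.9 -3.1] M [ 0.01  0.07 -0.02]
[40.6, 5.5, -3.1] 0.0088
```

>>> move_arm:
  increments:
    - {"xyz":[0,2,-2],"roll":0.008,"grip":0}
    - {"xyz":[0,0,0],"roll":0,"grip":0}
    - {"xyz":[0,0,0],"roll":0,"grip":0}

```text
time_s: 8.62
position: [0.5632, -0.2354, 0.068]
tcp_rot: [[0.247, 0.969, 0.002], [0.969, -0.247, -0.002], [-0.001, 0.002, -1.0]]
force: [0.0, 0.2, -1.6]
opening: 0.31
grasp_force: 30.0
```

```bash
python3 go.py 572.7 -193.7 64 75.7 1
python3 - <<'E'
from h import *
s=bot.read_state();p,P=look("wrist","w7")
for l in("bar_center","carriage"):
  for o in bot.trace(l,"wrist")[:1]:
    q=P[o["mask"]]*1000;q=q[~np.isnan(q[:,0])];q=q[np.linalg.norm(q-np.median(q,0),axis=1)<110]
    v=cv2.fitLine(q.astype(np.float32),cv2.DIST_HUBER,0,.01,.01).ravel()
    th=np.deg2rad(75.7);u=np.array([np.cos(th),np.sin(th)]);w=np.array([-u[1],u[0]])
    X=(q[:,:2]-[572.7,-193.7])@u;Y=(q[:,:2]-[572.7,-193.7])@w
    print(l,round(o["conf"],2),len(q),"tilt",np.rad2deg(np.arcsin(v[2])),np.rad2deg(np.arctan2(v[1],v[0])),np.round(np.percentile(X,[1,99]),1),np.round(np.percentile(Y,[1,50,99]),1),np.round(np.percentile(q[:,2],[1,99])))
E
```

```text
[ 563.2 -235.4   68. ] 75.73 F [ 0.   0.2 -1.6] M [-0.02  0.04  0.04]
[42.7, -1.1, 4.0] 0.0005
bar_center 0.63 13992 tilt -12.62667 76.28134 [-60.6  33.5] [-14.8  -1.2  12.1] [ 79. 106.]
carriage 0.71 12784 tilt -0.18525946 128.36491 [44.9 85.7] [-22.5  -0.1  22.4] [90. 95.]
```

>>> move_arm:
  increments:
    - {"xyz":[8,-1,3],"roll":0,"grip":0}
    - {"xyz":[8,0,0],"roll":0,"grip":0}
    - {"xyz":[8,0,0],"roll":0,"grip":0}
    - {"xyz":[5,0,0],"roll":0,"grip":0}
    - {"xyz":[0,0,0],"roll":0,"grip":0}

```text
time_s: 9.18
position: [0.5684, -0.2064, 0.0636]
tcp_rot: [[0.245, 0.97, -0.001], [0.97, -0.245, -0.002], [-0.002, -0.0, -1.0]]
force: [-3.0, -4.4, -2.4]
opening: 0.311
grasp_force: 30.0
```

>>> move_arm:
  increments:
    - {"xyz":[4,0,0],"roll":0,"grip":0}
    - {"xyz":[4,0,0],"roll":0,"grip":0}
    - {"xyz":[4,0,0],"roll":0,"grip":0}
    - {"xyz":[0,0,0],"roll":0,"grip":0}
    - {"xyz":[0,0,0],"roll":0,"grip":0}

```text
time_s: 9.6
position: [0.5709, -0.1969, 0.0637]
tcp_rot: [[0.246, 0.969, -0.001], [0.969, -0.246, -0.003], [-0.003, -0.0, -1.0]]
force: [-3.0, -8.0, -2.1]
opening: 0.311
grasp_force: 30.0
```

```bash
cat > m.py <<'E'
from h import *
s=bot.read_state();p,P=look("wrist","w8")
th=np.deg2rad(75.7);u=np.array([np.cos(th),np.sin(th)]);w=np.array([-u[1],u[0]])
t=np.array(s["position"])*1000;print("tcp",np.round([(t[:2]-[572.7,-193.7])@u,(t[:2]-[572.7,-193.7])@w,t[2]],1),"Fx",np.round(np.array(s["force"])[:2]@u,1),np.round(s["force"],1),np.round(s["moment"],2))
for l in("bar_center","carriage"):
  for o in bot.trace(l,"wrist")[:1]:
    q=P[o["mask"]]*1000;q=q[~np.isnan(q[:,0])];q=q[np.linalg.norm(q-np.median(q,0),axis=1)<110]
    v=cv2.fitLine(q.astype(np.float32),cv2.DIST_HUBER,0,.01,.01).ravel()
    X=(q[:,:2]-[572.7,-193.7])@u;Y=(q[:,:2]-[572.7,-193.7])@w
    print(l,round(o["conf"],2),len(q),"tilt",np.rad2deg(np.arcsin(v[2])),np.round(np.percentile(X,[1,99]),1),np.round(np.percentile(Y,[1,50,99]),1),np.round(np.percentile(q[:,2],[1,99])))
E
python3 m.py
```

```text
tcp [-3.5  0.9 63.7] Fx -8.5 [-3.  -8.  -2.1] [-1.11  0.6   0.11]
bar_center 0.94 11736 tilt -12.491563 [-21.8  58.8] [-13.1   0.8  14.3] [ 77. 102.]
carriage 0.77 16534 tilt -0.005775481 [ 60.4 107.2] [-22.8  -0.2  22.5] [71. 95.]
```

>>> move_arm:
  increments:
    - {"xyz":[3,0,0],"roll":0,"grip":0}
    - {"xyz":[2,0,4],"roll":0,"grip":0}
    - {"xyz":[0,0,5],"roll":0,"grip":0}
    - {"xyz":[0,0,0],"roll":0,"grip":0}
    - {"xyz":[0,0,0],"roll":0,"grip":0}

```text
time_s: 10.17
position: [0.5723, -0.1927, 0.0547]
tcp_rot: [[0.246, 0.969, -0.0], [0.969, -0.246, -0.003], [-0.003, 0.0, -1.0]]
force: [-3.9, -7.5, -0.6]
opening: 0.31
grasp_force: 30.0
```

```bash
python3 m.py
```

```text
tcp [ 0.9  0.6 54.7] Fx -8.2 [-3.9 -7.5 -0.6] [-1.17  0.57  0.1 ]
bar_center 0.85 11699 tilt -5.829906 [-18.8  62.7] [-13.    0.4  13.9] [75. 91.]
carriage 0.56 18791 tilt -0.0130154705 [ 64.5 111.3] [-22.6  -0.2  22.3] [91. 95.]
```

>>> move_arm:
  increments:
    - {"xyz":[0,0,4],"roll":0,"grip":0}
    - {"xyz":[0,0,4],"roll":0,"grip":0}
    - {"xyz":[0,0,0],"roll":0,"grip":0}
    - {"xyz":[0,0,0],"roll":0,"grip":0}

```text
time_s: 10.65
position: [0.5724, -0.1927, 0.0469]
tcp_rot: [[0.247, 0.969, -0.0], [0.969, -0.247, -0.003], [-0.003, 0.001, -1.0]]
force: [-4.0, -7.3, -0.8]
opening: 0.313
grasp_force: 30.0
```

```bash
python3 m.py
python3 - <<'E'
from h import *
p,_=look("scene","s9");q,_=look("wrist","w9")
cv2.imwrite("pics/c9.png",np.hstack([cv2.resize(p[200:310,150:310,::-1],(400,275)),cv2.resize(q[:,:,::-1],(367,275))]))
E
```

```text
tcp [ 0.9  0.5 46.9] Fx -8.1 [-4.  -7.3 -0.8] [-1.07  0.55  0.05]
bar_center 0.65 11640 tilt 0.08504668 [-20.5  62. ] [-13.1   0.4  13.9] [70. 82.]
carriage 0.74 21017 tilt -0.16924495 [ 64.1 110.6] [-22.4  -0.2  22.1] [91. 95.]
```

View pics/c9.png

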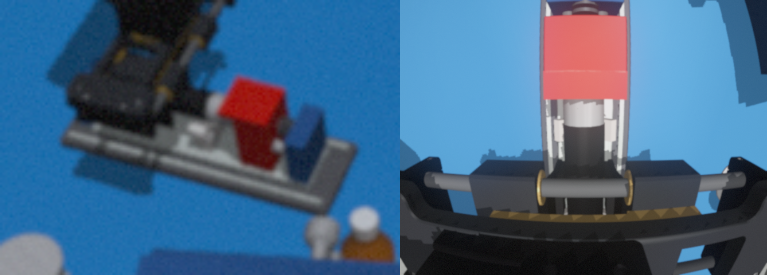

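The wrist view shows the leading end under the red hood (587,105) with the bar nearly level. Its trailing end should be inside the stop, with the carriage pressed about 19 mm. I'll lower it the last 6 mm.

>>> move_arm:
  increments:
    - {"xyz":[0,0,3],"roll":0,"grip":0}
    - {"xyz":[0,0,3],"roll":0,"grip":0}
    - {"xyz":[0,0,0],"roll":0,"grip":0}
    - {"xyz":[0,0,0],"roll":0,"grip":0}

```text
time_s: 11.23
position: [0.5727, -0.1926, 0.0413]
tcp_rot: [[0.247, 0.969, 0.0], [0.969, -0.247, -0.003], [-0.003, 0.001, -1.0]]
force: [-4.1, -7.9, 0.3]
opening: 0.307
grasp_force: 30.0
```

```bash
python3 m.py
```

```text
tcp [ 1.   0.3 41.3] Fx -8.7 [-4.1 -7.9  0.3] [-1.22  0.56 -0.15]
bar_center 0.87 11294 tilt 0.6291896 [-19.9  61.3] [-13.3  -0.2  13.1] [66. 77.]
carriage 0.91 23546 tilt -0.19584796 [ 63.9 111.1] [-22.7  -0.2  22.4] [91. 95.]
```

>>> move_arm:
  increments:
    - {"xyz":[-1,0,1],"roll":0,"grip":0}
    - {"xyz":[-1,0,1],"roll":0,"grip":0}
    - {"xyz":[0,0,0],"roll":0,"grip":0}
    - {"xyz":[0,0,0],"roll":0,"grip":0}

```text
time_s: 11.72
position: [0.5723, -0.1933, 0.0405]
tcp_rot: [[0.248, 0.969, 0.001], [0.969, -0.248, -0.002], [-0.001, 0.001, -1.0]]
force: [-4.1, -2.3, 8.9]
opening: 0.306
grasp_force: 30.0
```

```bash
python3 m.py
```

```text
tcp [ 0.3  0.4 40.5] Fx -3.3 [-4.1 -2.3  8.9] [-0.55  0.72 -0.22]
bar_center 0.68 11563 tilt 0.17594555 [-21.   60.7] [-13.3  -0.1  13.6] [64. 76.]
carriage 0.83 23420 tilt -0.2630964 [ 63.3 110. ] [-22.4  -0.1  22.1] [91. 95.]
```

Upward force of about 11 N shows the bar is down in the rests. I'll release it and rise.

>>> move_arm:
  increments:
    - {"xyz":[0,0,0],"roll":0,"grip":50}
    - {"xyz":[0,0,0],"roll":0,"grip":70}
    - {"xyz":[0,0,0],"roll":0,"grip":80}
    - {"xyz":[0,0,0],"roll":0,"grip":80}
    - {"xyz":[0,0,0],"roll":0,"grip":80}

```text
time_s: 12.28
position: [0.5722, -0.1919, 0.0384]
tcp_rot: [[0.247, 0.969, -0.0], [0.969, -0.247, 0.0], [0.0, -0.0, -1.0]]
force: [0.5, 0.3, -1.1]
opening: 0.605
grasp_force: 0.0
```

```bash
python3 m.py
```

```text
tcp [ 1.6  0.9 38.4] Fx 0.4 [ 0.5  0.3 -1.1] [-0.05  0.01  0.02]
bar_center 0.64 10746 tilt 0.1572656 [-17.9  58.2] [-13.4   0.3  13.5] [64. 76.]
carriage 0.65 24547 tilt -0.28138435 [ 61.3 108. ] [-22.6  -0.3  22.3] [91. 95.]
```

>>> move_arm:
  increments:
    - {"xyz":[0,0,-10],"roll":0,"grip":80}
    - {"xyz":[0,0,-30],"roll":0,"grip":80}
    - {"xyz":[0,0,-35],"roll":0,"grip":80}
    - {"xyz":[-20,0,-35],"roll":0,"grip":80}
    - {"xyz":[-30,0,-30],"roll":0,"grip":80}

```text
time_s: 12.85
position: [0.5604, -0.2383, 0.1809]
tcp_rot: [[0.244, 0.97, 0.001], [0.97, -0.244, 0.0], [0.001, 0.001, -1.0]]
force: [1.2, -1.0, 0.2]
opening: 0.801
grasp_force: 0.0
```

>>> move_arm:
  increments:
    - {"xyz":[-30,0,0],"roll":0,"grip":80}
    - {"xyz":[-30,0,0],"roll":0,"grip":80}
    - {"xyz":[0,0,0],"roll":0,"grip":80}
    - {"xyz":[0,0,0],"roll":0,"grip":80}

```text
time_s: 13.18
position: [0.5446, -0.2999, 0.1788]
tcp_rot: [[0.25, 0.968, 0.001], [0.968, -0.25, -0.0], [-0.0, 0.001, -1.0]]
force: [0.3, -0.2, -0.1]
opening: 0.799
grasp_force: 0.0
```

```bash
python3 m.py; cp pics/w8.png pics/w10.png
```

```text
tcp [-109.8    1.   178.8] Fx -0.1 [ 0.3 -0.2 -0.1] [0.04 0.01 0.03]
bar_center 0.88 6974 tilt 0.23221684 [-73.3  64.8] [-13.7   0.1  13.6] [63. 76.]
carriage 0.58 732 tilt 66.25893 [60.3 75.6] [-22.3  -0.   22.3] [27. 95.]
```

View pics/w10.png

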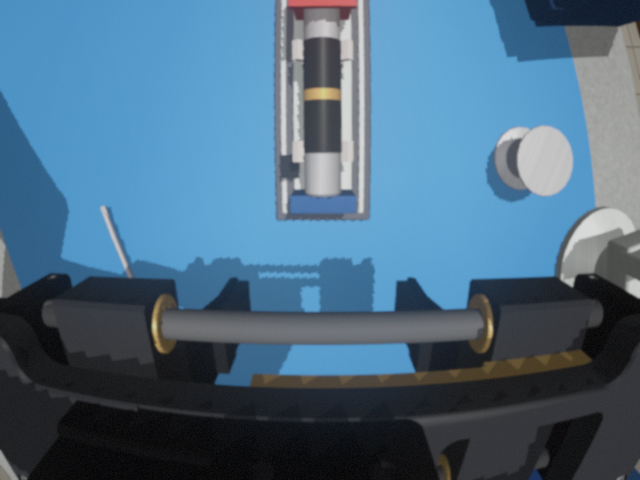

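The picture shows the bar seated between the blue stop (323,200) and the red hood (323,5), centred in both V rests (323,50 and 323,150).

```bash
python3 -c "
from rig import bot
print(bot.hand_in())"
```

```text
the job is handed in; nothing more can be done
None
```

The bar is out of the clips and seated level in both V rests, with the carriage measured about 16 mm back. The gripper is clear, nothing else on the bench was touched as far as I could see, and the job was handed in at about 13 s; no verdict was returned.

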